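# Take the crank arm off its keeper hook and hang it on the open peg

### The job

The bare metal crank arm hangs by its big eye on a keeper hook of the parts rail: press that hook's sprung keeper tongue down flush with a fingertip and, keeping it down, pinch the crank and draw it forward over the keeper, then lift it off over the hook's upturned end. Hang it by the same eye on the open peg of the assembly stand, straight down and at rest, and let go. The hook is a light sprung fitting: press and pull by feel, never with more than about 20 N on it, do not drop the crank, and leave the spanner, the stem and the grease tub where they are.

Things in the scene. Friction and masses are not known exactly. Their poses are not given: they have to be found in the camera images.
- crank: Loose bare grey crank arm, 0.24 to 0.45 kg, hanging plumb by its big eye. Origin: centre of the eye's bore; z up, x along the bore, to the rail. Eye: ring 48 mm outside, 26 mm bore, 20 mm thick (10 mm each way along x). Below it the arm, 14 mm thick, 30 to 24 mm wide, reaches down to z = -184 mm. It slides along the hook arm; it starts 2 to 12 mm short of the keeper's end.
- crank_rim (a point): Top of the crank eye's rim, 24 mm above the eye's centre. As it hangs on the hook the rim stands 12 mm above the arm's top, bore resting on the arm's top edges (eye centre 11.5 mm below the top). Pinch this rim across its 20 mm thickness, along x. The hung eye can rise 9 mm before its bore meets the arm's underside.
- hook_arm: Steel channel arm of the hook that holds the crank (two like hooks share the rail, 100 mm apart, in any order). Origin: arm's root at the level of its top, about 270 mm over the bench; x points to the rail: the arm runs level along -x to -134 mm, 12 mm wide in y, z = 0 to -14 mm. The plate behind it rises to z = 23 mm. The hook bends if fingers or crank load it over 22 N (drag counts too).
- hook_end (a point): Top of the arm's upturned end, hook_arm x = -132 mm, 4 mm above the arm's top; the turn-up begins at x = -126 mm. The arm rides on a spring in its plate: it sinks straight down by a few tenths of a millimetre per newton put on it (8 mm at most) and rises again when relieved, so its height under a pressing fingertip is not the height measured before.
- keeper: Sprung steel tongue, 46 mm long, 6 mm wide, in the slot of the arm's top. Origin: its hinge, hook_arm x = -124 mm. Closed it slopes up towards the rail; pulling the crank against its end only locks it. Pressed, it swings down into the slot (4 N at its free end to start, 7 N when flush, half as much again nearer the hinge) and springs back when let go.
- keeper_nose (a point): Top of the keeper's free end, with a turned-down lip that stops the crank: hook_arm x = -81 mm, z = +11 mm closed; x = -78 mm, z = -1 mm flush. It is flush when the fingertips bear on the arm's own top beside it, at a press of about 10 N in all; only then, end under 1 mm above the arm's top, do the eye and a finger behind it pass.
- open_peg: Fixed assembly stand with one plain peg, on the other side of the bench from the rail. Origin: the peg's root on its axis, 250 mm over the bench. The round peg, 14 mm diameter, runs level 100 mm along -x and ends in a ball of 18 mm diameter (to x = -110 mm). The post behind the origin rises to z = 14 mm. A crank hung on it has its eye centre 6 mm below the axis.
- spanner: Bystander: steel ring spanner, 205 mm long, hanging on a neighbouring keeper hook. Origin: centre of its ring.
- stem: Bystander: black handlebar stem, 130 mm long, hanging on a neighbouring keeper hook. Origin: centre of its clamp bore.
- tub: Bystander: white grease tub with blue lid, 65 mm diameter, 52 mm high, standing loose on the bench. Origin: centre of its underside.
Mind the look-alikes: they are no part of the job. Leave any brown or pink look-alike of the crank alone.

How it is judged:
On the way, in this order (a step that is already met when the one before it is completed fails the run):
1. with the crank still on the hook, a finger holds the keeper pressed flush (z of keeper_nose in the frame of hook_arm below 0.003 m and contact force between the fingers and keeper above 1 N and x of crank in the frame of hook_arm above -0.075 m), for 0.2 s.
2. the crank is off the end of the hook (x of crank in the frame of hook_arm below -0.148 m), for 0.1 s.
At the end, for the whole second after the job is handed in: Crank at rest on the open peg: eye centre 12 to 88 mm out along the peg, within 7 mm sideways and 0 to 12 mm below its axis, arm within 0.15 rad of plumb, its weight on the peg; keeper sprung back (end over 9 mm above the arm) (x of crank in the frame of open_peg between -0.088 and -0.012 m and y of crank in the frame of open_peg between -0.007 and 0.007 m and z of crank in the frame of open_peg between -0.012 and 0 m and angle between crank's own z axis and vertical below 0.15 rad and contact force between crank and open_peg above 1 N and linear speed of crank below 0.03 m/s and z of keeper_nose in the frame of hook_arm above 0.009 m); the robot touches nothing.
It fails at once if the fingers put more than 22 N on the hook arm and keeper (contact force between the fingers and hook_arm above 22 N).
It fails at once if the crank is wrenched against the hook arm or keeper with more than 22 N (contact force between crank and hook_arm above 22 N).
It fails at once if the crank is dropped (height (world z) of crank below 0.19 m).
It fails at once if the spanner, stem or tub is shifted by more than 30 mm (distance of any of spanner, stem, tub from where it was at the start of the episode above 0.03 m).
It also fails if it takes over 59 s, if anything falls off the work surface, if the arm or the gripper's body presses on something with over 40 N, if the wrist force passes 120 N, or if a joint passes its speed limit or range.

### The arm

A 7-joint arm with a two-finger parallel gripper is mounted at the origin on the work surface. World frame = base frame: x ahead of the robot, y to its left, z up, the work surface at z = 0. Lengths are in m, angles in rad, forces in N, time in s.
With the tool pointing down it reaches from about 0.4 to 0.85 m from the base axis. Payload 10.4 kg.
Tool frame: the origin (TCP) lies between the finger pads; the fingertips stand ahead of it and the grasp point (between the pads) lies 3 mm ahead of it (r.tips_ahead is the z of the fingertips in the tool frame, in m); z points along the fingers, y is the line along which they close (so a half turn about z gives the same grasp; the last joint's range is limited). The gripper opens to 87 mm and grips with 3 to 60 N. Pads are 19 mm wide; open, the fingers measure 117 mm over their backs; the gripper's body (75 mm by 190 mm) begins 51 mm behind the grasp point.
Start: joints at [-1.132, 0.332, -0.065, 1.46, 0.022, 1.35, -0.088], TCP at [0.278, 0.56, 0.245] pointing down, gripper open.
Joint ranges: [-2.6, 2.6], [-0.5, 2.12], [-1.47, 1.34], [0.16, 2.42], [-1.27, 4.41], [0.06, 2.06], [-2.6, 2.6]. Speed limits (rad/s): [2.22, 2.22, 2.79, 2.79, 3.14, 3.14, 3.14].

### API

Orientations are given as a unit quaternion [x, y, z, w].
In Python, from bench import telemetry, camera, get_calibration, r gives the robot as it stands.
- The arm moves only by the tool drive_tool, never from a script. Its argument "series" is one flat list of numbers, 7 for each row, row after row: the turn, a rotation vector about the tool's x, y, z in units of 5 degrees (1.0 is 5 degrees), then the shift along the tool's x, y, z in units of 40 mm (1.0 is 40 mm), then the opening, from -1 (shut) to 1 (fully open). A call has 1 to 10 rows; each row is the pose to reach, as a shift and turn from the pose commanded when the call began, along the tool's axes at that moment; what a row does not reach only later rows make up. A row lasts 1/12 s, in which the tool goes at most 41.7 mm and 7.16 degrees, less where a joint would pass 70% of its speed; a pose out of reach is approached as far as the arm can. A call with a gripper value outside its range is refused whole. The fingers move at their own pace and stop on an object; "grip_force" is the grip in N (left out, the last holds). Time passes only in rows, so rows that repeat a pose let the fingers close. It gives the time, the measured TCP pose, the force, the opening and the grip force at its end, in the units of the state.
- telemetry.read_state(): the state, without advancing time (a new reading comes with each control period).
- camera(name): name is "scene" or "top"; returns the picture (480x640x3 uint8, red, green, blue); there is no depth.
- get_calibration(name): a dict with "fovy" (degrees; the focal length in pixels is half the picture's height over the tangent of half this angle, whatever the lens; pixels are square), "cx", "cy" (the principal point, pixels), "xyz" and "rotation" of the camera in the world. Camera axes: x right, y up, looking along -z (the intrinsics and any distortion apply to the point x, -y, -z); pixel columns grow to the right and rows downward; lengths in m; the calibration is good to about 2 mm. A picture is of the moment at which its call begins. get_calibration takes no time and is no camera call.
- r.close_job(): hands the job in; it is judged then, once.
The state is a dict: "time": time; "joint_positions": joint angles; "joint_vel": joint speeds; "joint_torque": joint torques, N m; "ee_pos": TCP position; "eef_rot": TCP orientation; "ft_force": force on the tool from outside, world axes, zero at the start; "torque": the same for the moment, N m; "width": finger opening in m; "grip_force": force on a finger pad.
Only numpy, scipy, OpenCV 4.12 (cv2) and the standard library are available. Lean on these libraries where they do the work, as an engineer would, in place of code of your own. Each camera call takes 0.05 s, during which the arm holds its last target. There are 200 camera calls.

## Working session

There is one attempt and no reset: what is moved stays moved. The work goes in short steps, Python scripts to look and compute and a tool call to move; the robot and the scene stay as the last step left them, time stands still between calls to the robot, and variables do not carry over. Pictures are saved under pics/ and viewed, at most 10 in all, crops included, and the job is handed in when it is done.

Besides the shell and the picture viewer there is one more tool, called after ">>>" as name(argument=value, ...) on one line, values as JSON. drive_tool: Moves the arm, as the interface text tells. Its arguments: {"type":"object","properties":{"series":{"type":"array"},"grip_force":{"type":"number"}},"required":["series"]}

```bash
ls; mkdir -p pics; python3 - <<'E'
from bench import telemetry, camera, get_calibration, r
import cv2
for n in ("scene","top"):
    c=get_calibration(n); print(n,c)
    im=camera(n); cv2.imwrite(f"pics/{n}0.png",im[:,:,::-1])
s=telemetry.read_state(); print(s, r.tips_ahead)
E
```

```text
pics
scene {'fovy': 55.13274676237934, 'cx': 318.6695664666809, 'cy': 235.50904777585595, 'xyz': array([0.85781769, 0.55630189, 0.72154313]), 'rotation': array([0.11337424, 0.41499415, 0.87731924, 0.21269013])}
top {'fovy': 56.42091357454665, 'cx': 318.0638996141507, 'cy': 230.8445354194928, 'xyz': array([ 0.46728073, -0.02726904,  1.00702778]), 'rotation': array([-0.03373756,  0.0192676 ,  0.70973647, -0.70339511])}
{'time': 0.1, 'joint_positions': array([-1.13159613,  0.33278502, -0.06467474,  1.46084704,  0.02161547,
        1.34989448, -0.08847619]), 'joint_vel': array([-0.00046204, -0.00215381, -0.00241018, -0.00240251, -0.00085235,
        0.0009405 ,  0.00090284]), 'joint_torque': array([ 1.64486632e-03, -6.24544501e+01,  2.48768250e-02, -3.90712953e+01,
       -6.14753016e-02,  3.66175559e-02,  1.41936453e-04]), 'ee_pos': array([0.27835592, 0.55924342, 0.24385311]), 'eef_rot': array([ 2.28842920e-01,  9.73463166e-01, -6.10519957e-04, -1.02842589e-04]), 'ft_force': array([ 0.71059668,  0.27436098, -0.29172982]), 'torque': array([-0.0248458 , -0.01565657, -0.02288167]), 'grip_force': 0.0, 'width': 0.08674753404659485} 0.022
```

View pics/scene0.png

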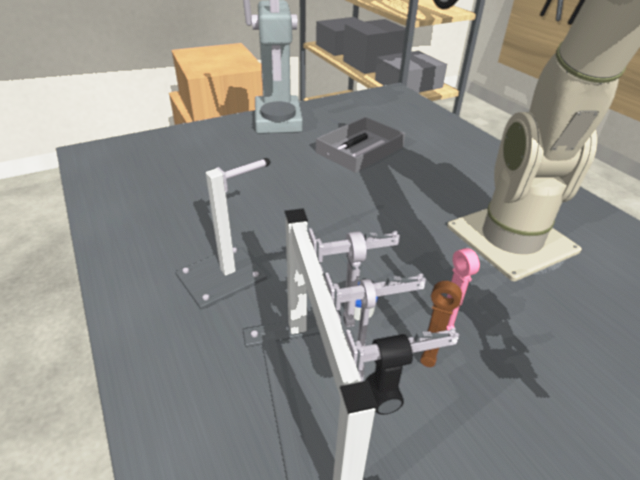

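View pics/top0.png

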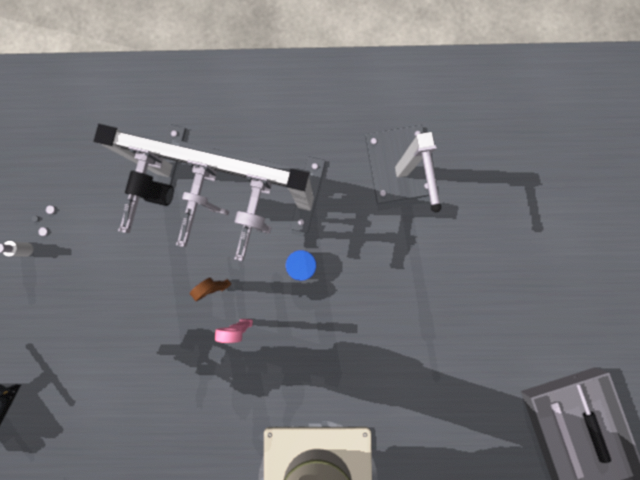

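Candidates for the crank are the grey wide eye on the right hook (top 250,218 / scene 357,245), the grey thin ring on the middle hook (top 197,198 / scene 370,292), the brown one (top 208,288) and the pink one (top 230,333). The description points to the wide grey eye, so I'll check it in a close crop.

```bash
python3 - <<'E'
import cv2,numpy as np
a=cv2.imread("pics/top0.png")[150:275,165:290]; b=cv2.imread("pics/scene0.png")[215:340,300:440]
a=cv2.resize(a,(380,380),interpolation=cv2.INTER_CUBIC); b=cv2.resize(b,(420,375),interpolation=cv2.INTER_CUBIC)
o=np.zeros((380,800,3),np.uint8); o[:,:380]=a; o[:375,380:]=b; cv2.imwrite("pics/crop1.png",o)
E
```

```text
(no output)
```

View pics/crop1.png

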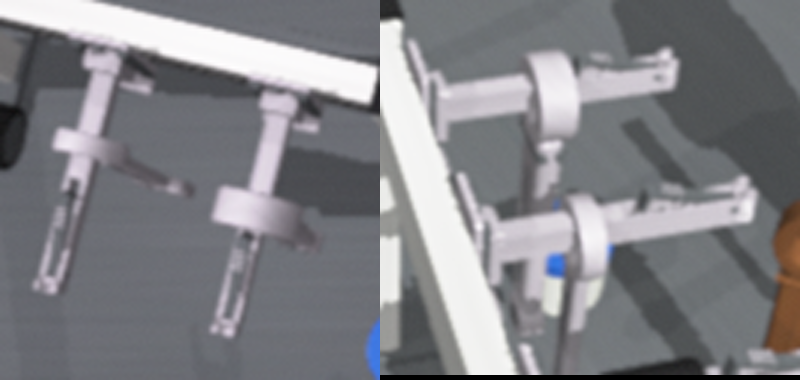

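Crop check: the right hook (top crop eye at 257,212 → full 249,220) carries the thick grey eye with its arm below, so that is the crank. The middle hook holds the thin ring, which is the spanner. The blue-lidded tub is behind it. Next I'll triangulate.

```bash
cat > h.py <<'E'
import numpy as np, cv2
from scipy.spatial.transform import Rotation as R
from bench import telemetry, camera, get_calibration, r
def ray(n,p):
    c=get_calibration(n); f=240/np.tan(np.radians(c["fovy"]/2))
    d=R.from_quat(c["rotation"]).apply([(p[0]-c["cx"])/f,-(p[1]-c["cy"])/f,-1.]); return np.array(c["xyz"]),d
def plane(n,p,z):
    o,d=ray(n,p); return o+d*(z-o[2])/d[2]
def tri(pt,ps):
    o1,d1=ray("top",pt); o2,d2=ray("scene",ps)
    s=np.linalg.lstsq(np.c_[d1,-d2],o2-o1,rcond=None)[0]
    a,b=o1+s[0]*d1,o2+s[1]*d2; return ((a+b)/2).round(4), round(float(np.linalg.norm(a-b)),4)
def proj(n,P):
    c=get_calibration(n); f=240/np.tan(np.radians(c["fovy"]/2))
    q=R.from_quat(c["rotation"]).inv().apply(np.array(P)-c["xyz"]); return np.array([c["cx"]-f*q[0]/q[2],c["cy"]+f*q[1]/q[2]]).round(1)
E
python3 - <<'E'
from h import *
for k,a,b in [("hookend",(238,259),(397,234)),("eye",(249.5,219.7),(357.7,235)),("ball",(435,207),(267,162)),("pegroot",(427,150),(224,174)),("brown",(198,292),(446,288)),("pink",(228,335),(466,255)),("railcap",(300,180),(297,217)),("stemend",(124,229),(455,337))]: print(k,*tri(a,b))
print(plane("top",(300,265),.052))
# edges: hook plates/arms mask rows near peg
im=cv2.imread("pics/top0.png").astype(int)
g=im.min(2)
for y in (160,170,180,190,200): 
    x=np.where(g[y,415:450]>130)[0]+415; print("peg",y,x.min() if len(x) else 0,x.max() if len(x) else 0)
for y in range(184,262,6):
    x=np.where(g[y,225:275]>115)[0]+225; print("hook",y,x.min() if len(x) else 0,x.max() if len(x) else 0)
E
```

```text
hookend [0.477  0.1204 0.2704] 0.001
eye [0.5401 0.1012 0.2773] 0.0039
ball [ 0.5612 -0.2097  0.2494] 0.0038
pegroot [ 0.6569 -0.197   0.2543] 0.0067
brown [0.4232 0.203  0.2006] 0.0091
pink [0.3423 0.1521 0.1985] 0.0013
railcap [0.6043 0.0179 0.2775] 0.0052
stemend [0.528  0.3155 0.2641] 0.0039
[0.46651969 0.03108915 0.052     ]
peg 160 423 430
peg 170 425 432
peg 180 426 434
peg 190 428 436
peg 200 430 438
hook 184 250 262
hook 190 251 269
hook 196 250 258
hook 202 248 256
hook 208 246 255
hook 214 235 254
hook 220 234 260
hook 226 242 257
hook 232 240 249
hook 238 239 246
hook 244 237 245
hook 250 236 245
hook 256 234 243
```

```bash
cat >> h.py <<'E'
rows=np.array([196,202,208,232,238,244,250,256]); left=np.array([250,248,246,240,239,237,236,234])
def axis():
    k=np.polyfit(rows,left+3.2,1); ctr=lambda y:(np.polyval(k,y),y)
    a,b=plane("top",ctr(256),.27),plane("top",ctr(196),.27); return a,(b-a)/np.linalg.norm(b-a)
def peg():
    a,b=plane("top",(434,200),.25),plane("top",(426.5,160),.25); return a,(b-a)/np.linalg.norm(b-a)
def go(target,yaw_dir,s=None):
    """units (rotz, shift xyz) from the present pose to target with tool down, y along yaw_dir"""
    s=s or telemetry.read_state(); Q=R.from_quat(s["eef_rot"])
    y=np.array([yaw_dir[0],yaw_dir[1],0]);y/=np.linalg.norm(y); z=np.array([0,0,-1.]); T=R.from_matrix(np.c_[np.cross(y,z),y,z])
    return (np.degrees((Q.inv()*T).as_rotvec())/5).round(2), (Q.inv().apply(np.array(target)-s["ee_pos"])/.04).round(3)
E
python3 - <<'E'
from h import *
a,d=axis(); print("hook",a,d,np.degrees(np.arctan2(d[1],d[0])))
im=cv2.imread("pics/top0.png").astype(int); g=im.min(2)
print("tip col",[(y,g[y,235:241].max()) for y in range(254,266)])
for c in (237,240,243,248,251): print("eye col",c,[(y,g[y,c]) for y in range(207,234)])
p,e=peg(); print("peg",p,e,np.degrees(np.arctan2(e[1],e[0])))
print("ball",plane("top",(435.5,207.5),.25), [(y,g[y,432:440].max()) for y in range(198,216)])
E
```

```text
hook [0.48236137 0.1213636  0.27      ] [ 0.96911197 -0.24662115  0.        ] -14.277658958372221
tip col [(254, np.int64(163)), (255, np.int64(174)), (256, np.int64(177)), (257, np.int64(176)), (258, np.int64(196)), (259, np.int64(201)), (260, np.int64(165)), (261, np.int64(122)), (262, np.int64(109)), (263, np.int64(108)), (264, np.int64(107)), (265, np.int64(109))]
eye col 237 [(207, np.int64(110)), (208, np.int64(110)), (209, np.int64(109)), (210, np.int64(114)), (211, np.int64(137)), (212, np.int64(163)), (213, np.int64(177)), (214, np.int64(187)), (215, np.int64(194)), (216, np.int64(200)), (217, np.int64(204)), (218, np.int64(209)), (219, np.int64(214)), (220, np.int64(216)), (221, np.int64(214)), (222, np.int64(192)), (223, np.int64(148)), (224, np.int64(117)), (225, np.int64(112)), (226, np.int64(111)), (227, np.int64(112)), (228, np.int64(112)), (229, np.int64(113)), (230, np.int64(113)), (231, np.int64(111)), (232, np.int64(110)), (233, np.int64(110))]
eye col 240 [(207, np.int64(110)), (208, np.int64(110)), (209, np.int64(108)), (210, np.int64(118)), (211, np.int64(156)),
[... 2127 characters left out ...]
), (226, np.int64(141)), (227, np.int64(111)), (228, np.int64(97)), (229, np.int64(99)), (230, np.int64(100)), (231, np.int64(103)), (232, np.int64(104)), (233, np.int64(105))]
peg [ 0.57478846 -0.20918023  0.25      ] [0.98785931 0.15535114 0.        ] 8.937162012633822
ball [ 0.56195229 -0.2113566   0.25      ] [(198, np.int64(238)), (199, np.int64(237)), (200, np.int64(235)), (201, np.int64(236)), (202, np.int64(235)), (203, np.int64(208)), (204, np.int64(140)), (205, np.int64(73)), (206, np.int64(46)), (207, np.int64(48)), (208, np.int64(46)), (209, np.int64(44)), (210, np.int64(48)), (211, np.int64(62)), (212, np.int64(74)), (213, np.int64(76)), (214, np.int64(77)), (215, np.int64(75))]
```

```bash
python3 - <<'E'
from h import *
a,d=axis(); tip=plane("top",(236.2,260.7),.274); eye=plane("top",(247.3,219),.282)
n=np.array([-d[1],d[0],0])
print("tip",tip,"eye",eye,"eye hook_x",(eye-tip)@d-.134, "lateral tip/eye vs axis",(tip-a)@n,(eye-a)@n)
for z in (.42,): 
    print(go([*(eye-0.0*d)[:2],z],d))
E
```

```text
tip [0.47459051 0.12231617 0.274     ] eye [0.54235572 0.10285045 0.282     ] eye hook_x -0.06352727584237679 lateral tip/eye vs axis -0.0009933045379789324 -0.003145432314238449
(array([-1.000e-02,  1.000e-02,  1.556e+01]), array([-10.993,  -7.28 ,  -4.394]))
```

>>> drive_tool(series=[0,0,0,0,0,-4.4,-0.08,0,0,0,0,0,-4.4,-0.08,0,0,0,0,0,-4.4,-0.08,0,0,0,0,0,-4.4,-0.08,0,0,4,-2.5,-1.7,-4.4,-0.08,0,0,6,-4,-2.7,-4.4,-0.08,0,0,8,-5.5,-3.7,-4.4,-0.08,0,0,10,-7,-4.7,-4.4,-0.08,0,0,12,-8.5,-5.6,-4.4,-0.08,0,0,14,-9.5,-6.3,-4.4,-0.08])

```text
time: 0.93
ee_pos: [0.4033, 0.3408, 0.4185]
eef_rot: [0.572, 0.82, -0.0, -0.0]
ft_force: [0.9, 0.5, 0.7]
width: 0.0408
grip_force: 0.0
```

```bash
python3 - <<'E'
from h import *
a,d=axis(); eye=np.array([.5423,.1028,.282]); n=np.array([-d[1],d[0],0]); t=eye+.0015*n
print(telemetry.read_state()["ee_pos"],go([t[0],t[1],.36],d))
E
```

```text
[0.40332961 0.34083719 0.41851156] (array([-0. , -0. ,  6.9]), array([-6.754,  1.225,  1.461]))
```

>>> drive_tool(series=[0,0,2,-1,0.2,0,-0.08,0,0,3,-2,0.4,0,-0.08,0,0,4,-3,0.6,0,-0.08,0,0,5,-4,0.8,0,-0.08,0,0,6,-5,1,0,-0.08,0,0,6.9,-6,1.1,0,-0.08,0,0,6.9,-6.75,1.225,0,-0.08,0,0,6.9,-6.75,1.225,0.7,-0.08,0,0,6.9,-6.75,1.225,1,-0.08,0,0,6.9,-6.75,1.225,1,-0.08])

```text
time: 1.77
ee_pos: [0.5427, 0.1066, 0.3755]
eef_rot: [0.788, 0.616, -0.002, -0.001]
ft_force: [-0.8, -0.3, -0.5]
width: 0.04
grip_force: 0.0
```

```bash
python3 - <<'E'
from h import *
s=telemetry.read_state(); print(s["ee_pos"],s["ft_force"],s["width"])
a,d=axis(); tip=np.array([.4746,.1223,0]); print("hook_x of tcp",(s["ee_pos"]-tip)@d-.134,"yaw err units",go(s["ee_pos"],d)[0])
t=camera("top")[130:290,170:330]; c=camera("scene")[180:340,290:450]
cv2.imwrite("pics/near.png",cv2.resize(np.hstack([t,c]),None,fx=2.5,fy=2.5,interpolation=cv2.INTER_CUBIC)[:,:,::-1])
tips=[s["ee_pos"]+np.array([0,0,-.022])+k*.02*d for k in(-1,1)]
print([proj("scene",q) for q in tips],[proj("top",q) for q in tips])
E
```

```text
[0.54267883 0.10663712 0.37550266] [-0.82541749 -0.34003852 -0.5203237 ] 0.03998481868438878
hook_x of tcp -0.06416119528651257 yaw err units [-0.05  0.03  0.06]
[array([374.1, 194.4]), array([347.4, 197.7])] [array([232.7, 227. ]), array([239.5, 200.8])]
```

View pics/near.png

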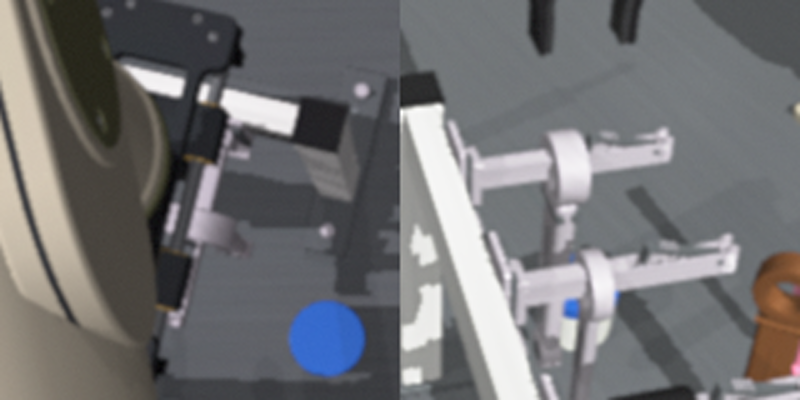

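The picture shows the fingertips straddling the crank eye. In the scene crop they are at (542,50) and (627,40), above the eye at (568,135). I'll check the alignment in the same view before descending.

```bash
python3 - <<'E'
from h import *
s=telemetry.read_state(); a,d=axis(); n=np.array([-d[1],d[0],0]); e=s["ee_pos"]
P=np.array([e[0],e[1],.282])
print("eye top pred scene",proj("scene",P),"front/back faces",proj("scene",P-.01*d),proj("scene",P+.01*d),"lat +5mm",proj("scene",P+.005*n))
print("tip pred scene (arm-top axis)",proj("scene",e*[1,1,0]+[0,0,.274]-d*.0695), "obs ~(397,233)")
print("go",go([*(np.array([.5423,.1028])+.0015*n[:2]),.32],d), n)
g=camera("scene")
cv2.imwrite("pics/z.png",cv2.resize(g[180:270,325:415],(720,720),interpolation=cv2.INTER_CUBIC)[:600,:,::-1])
E
```

```text
eye top pred scene [357.1 235.4] front/back faces [363.3 234.6] [350.8 236.3] lat +5mm [358.  237.5]
tip pred scene (arm-top axis) [399.2 233.6] obs ~(397,233)
go (array([-0.01,  0.  ,  0.08]), array([-0.083,  0.007,  1.468])) [0.24662115 0.96911197 0.        ]
```

View pics/z.png

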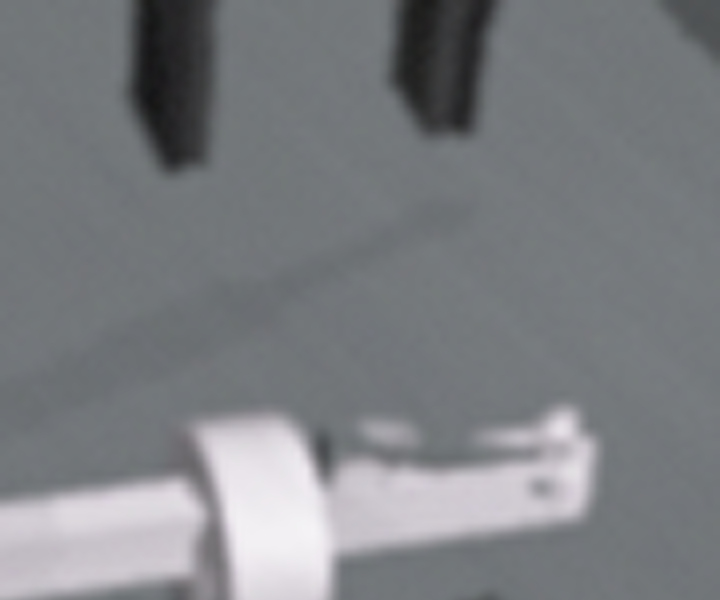

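The eye crest is at crop (245,420), the keeper lies from (385,430) to (480,440), and the turn-up is at (560,410). The fingers are at (172,165) and (440,130), about 3 mm too far forward, so I'll shift and come down to just above the keeper.

>>> drive_tool(series=[0,0,0.08,-0.083,0.08,0.4,-0.08,0,0,0.08,-0.083,0.08,0.8,-0.08,0,0,0.08,-0.083,0.08,1.2,-0.08,0,0,0.08,-0.083,0.08,1.5,-0.08,0,0,0.08,-0.083,0.08,1.7,-0.08,0,0,0.08,-0.083,0.08,1.7,-0.08,0,0,0.08,-0.083,0.08,1.7,-0.08,0,0,0.08,-0.083,0.08,1.7,-0.08], grip_force=20)

```text
time: 2.58
ee_pos: [0.5462, 0.1034, 0.3118]
eef_rot: [0.79, 0.613, 0.001, 0.0]
ft_force: [0.2, 0.0, 0.4]
width: 0.0402
grip_force: 0.0
```

```bash
cat > st.py <<'E'
from h import *
s=telemetry.read_state(); a,d=axis(); n=np.array([-d[1],d[0],0]); e=s["ee_pos"]
print("t",s["time"],"tipz",round(e[2]-.022,4),"hx",round(float((e-[.4746,.1223,0])@d-.134),4),"lat",round(float((e-a)@n),4),"rot",go(e,d)[0],"F d,n,z",(s["ft_force"]@np.c_[d,n,[0,0,1]]).round(2),"w",round(s["width"],4),s["grip_force"])
E
python3 st.py
```

```text
t 2.5833 tipz 0.2898 hx -0.0599 lat -0.0016 rot [ 0.01 -0.01 -0.01] F d,n,z [0.19 0.07 0.4 ] w 0.0402 0.0
```

```bash
python3 - <<'E'
from h import *
g=camera("scene")
cv2.imwrite("pics/z2.png",cv2.resize(g[190:265,325:415],(720,600),interpolation=cv2.INTER_CUBIC)[:,:,::-1])
E
```

```text
(no output)
```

View pics/z2.png

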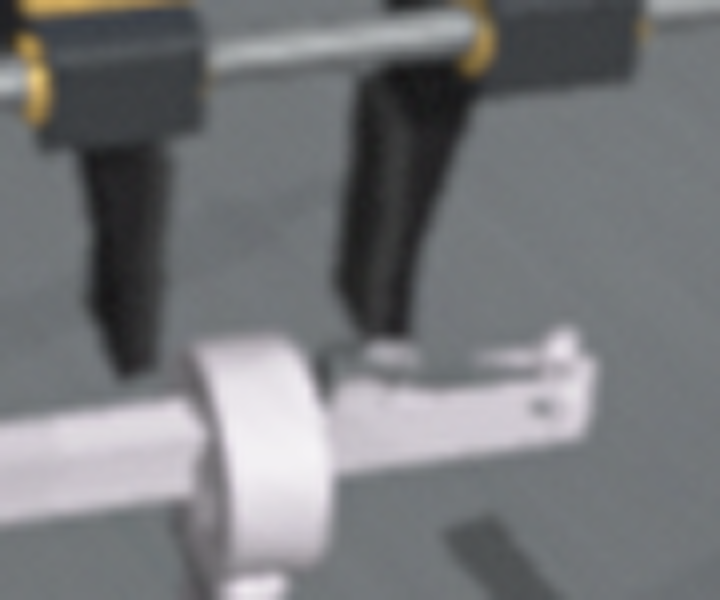

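The front fingertip (crop 385,335) stands right over the keeper's nose (390,350). The rear one (130,375) is over the arm behind the eye (260,340). Now I'll press by feel.

>>> drive_tool(series=[0,0,0,0,0,0.1,-0.08,0,0,0,0,0,0.15,-0.08,0,0,0,0,0,0.2,-0.08,0,0,0,0,0,0.2,-0.08,0,0,0,0,0,0.2,-0.08])

```text
time: 3.05
ee_pos: [0.5458, 0.1033, 0.3026]
eef_rot: [0.79, 0.613, -0.0, -0.0]
ft_force: [-0.6, 0.4, 0.2]
width: 0.0399
grip_force: 0.0
```

>>> drive_tool(series=[0,0,0,0,0,0.05,-0.08,0,0,0,0,0,0.1,-0.08,0,0,0,0,0,0.1,-0.08,0,0,0,0,0,0.1,-0.08])

```text
time: 3.38
ee_pos: [0.5462, 0.1032, 0.2992]
eef_rot: [0.79, 0.613, 0.001, 0.0]
ft_force: [0.5, -1.0, 5.5]
width: 0.04
grip_force: 2.4
```

```bash
python3 st.py
```

```text
t 3.3833 tipz 0.2772 hx -0.0599 lat -0.0018 rot [ 0.01 -0.01 -0.01] F d,n,z [ 0.72 -0.82  5.51] w 0.04 2.414142781344708
```

>>> drive_tool(series=[0,0,0,0,0,0.05,-0.08,0,0,0,0,0,0.1,-0.08,0,0,0,0,0,0.1,-0.08,0,0,0,0,0,0.1,-0.08])

```text
time: 3.72
ee_pos: [0.5468, 0.103, 0.2956]
eef_rot: [0.79, 0.613, 0.001, 0.001]
ft_force: [4.1, -0.5, 7.1]
width: 0.0404
grip_force: 3.2
```

>>> drive_tool(series=[0,0,0,0,0,0.03,-0.08,0,0,0,0,0,0.06,-0.08,0,0,0,0,0,0.06,-0.08,0,0,0,0,0,0.06,-0.08])

```text
time: 4.05
ee_pos: [0.5471, 0.103, 0.2935]
eef_rot: [0.79, 0.613, 0.002, 0.001]
ft_force: [5.0, -1.2, 6.0]
width: 0.0396
grip_force: 3.5
```

>>> drive_tool(series=[0,0,0,0,0,0.02,-0.08,0,0,0,0,0,0.04,-0.08,0,0,0,0,0,0.04,-0.08,0,0,0,0,0,0.04,-0.08])

```text
time: 4.38
ee_pos: [0.5473, 0.1029, 0.292]
eef_rot: [0.79, 0.613, 0.002, 0.001]
ft_force: [4.3, -2.0, 7.5]
width: 0.0398
grip_force: 3.7
```

```bash
python3 st.py
```

```text
t 4.3833 tipz 0.27 hx -0.0588 lat -0.0019 rot [ 0.05 -0.02 -0.02] F d,n,z [ 4.63 -0.89  7.5 ] w 0.0398 3.685834151110612
```

>>> drive_tool(series=[0,0,0,0,0,0.02,-0.08,0,0,0,0,0,0.04,-0.08,0,0,0,0,0,0.04,-0.08,0,0,0,0,0,0.04,-0.08])

```text
time: 4.72
ee_pos: [0.5473, 0.1029, 0.2904]
eef_rot: [0.79, 0.613, 0.002, 0.001]
ft_force: [4.8, -1.4, 8.1]
width: 0.0398
grip_force: 3.8
```

>>> drive_tool(series=[0,0,0,0,0,0.02,-0.08,0,0,0,0,0,0.03,-0.08,0,0,0,0,0,0.03,-0.08,0,0,0,0,0,0.03,-0.08])

```text
time: 5.05
ee_pos: [0.5474, 0.1029, 0.2893]
eef_rot: [0.79, 0.613, 0.002, 0.001]
ft_force: [5.9, -1.1, 7.9]
width: 0.0397
grip_force: 3.9
```

```bash
python3 st.py
```

```text
t 5.05 tipz 0.2673 hx -0.0587 lat -0.0019 rot [ 0.05 -0.02 -0.02] F d,n,z [6.   0.43 7.91] w 0.0397 3.9359428791794926
```

>>> drive_tool(series=[0,0,0,0,0.02,0.02,-0.08,0,0,0,0,0.04,0.03,-0.08,0,0,0,0,0.04,0.03,-0.08,0,0,0,0,0.04,0.03,-0.08])

```text
time: 5.38
ee_pos: [0.548, 0.1028, 0.2877]
eef_rot: [0.79, 0.613, 0.001, 0.0]
ft_force: [0.4, 0.4, 8.4]
width: 0.0397
grip_force: 4.2
```

>>> drive_tool(series=[0,0,0,0,0,0.02,-0.08,0,0,0,0,0,0.03,-0.08,0,0,0,0,0,0.03,-0.08,0,0,0,0,0,0.03,-0.08])

```text
time: 5.72
ee_pos: [0.548, 0.1028, 0.2868]
eef_rot: [0.79, 0.613, 0.001, 0.0]
ft_force: [0.7, -1.0, 9.6]
width: 0.0401
grip_force: 5.3
```

```bash
python3 st.py
```

```text
t 5.7167 tipz 0.2648 hx -0.0581 lat -0.0018 rot [ 0.02 -0.01 -0.01] F d,n,z [ 0.88 -0.76  9.6 ] w 0.0401 5.298828099093953
```

>>> drive_tool(series=[0,0,0,0,0,0.02,-0.08,0,0,0,0,0,0.02,-0.08,0,0,0,0,0,0.02,-0.08])

```text
time: 5.97
ee_pos: [0.548, 0.1028, 0.2862]
eef_rot: [0.79, 0.613, 0.001, 0.0]
ft_force: [-1.0, -0.9, 12.1]
width: 0.0401
grip_force: 6.0
```

>>> drive_tool(series=[0,0,0,0,0,0.02,-0.08,0,0,0,0,0,0.02,-0.08,0,0,0,0,0,0.02,-0.08])

```text
time: 6.22
ee_pos: [0.548, 0.1028, 0.2856]
eef_rot: [0.79, 0.613, 0.001, 0.0]
ft_force: [-1.7, -1.7, 13.4]
width: 0.0399
grip_force: 6.7
```

```bash
python3 st.py; python3 - <<'E'
from h import *
g=camera("scene")
cv2.imwrite("pics/z3.png",cv2.resize(g[190:265,325:415],(720,600),interpolation=cv2.INTER_CUBIC)[:,:,::-1])
E
```

```text
t 6.2167 tipz 0.2636 hx -0.0581 lat -0.0018 rot [ 0.02 -0.02 -0.01] F d,n,z [-1.23 -2.05 13.4 ] w 0.0399 6.748584078013664
```

View pics/z3.png

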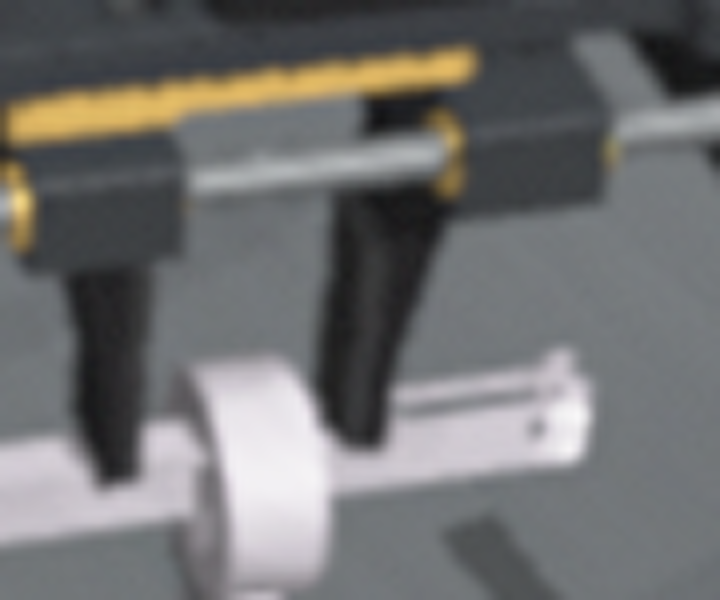

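The keeper is flush: the tongue is down in its slot along crop (400–560,400). The front finger is close against the eye (325,420), and the rear finger (120,480) is about 18 mm behind it. I'll close while shifting forward so the front finger stays on the keeper.

>>> drive_tool(series=[0,0,0,0,-0.05,0,-0.17,0,0,0,0,-0.05,0,-0.17,0,0,0,0,-0.1,0,-0.26,0,0,0,0,-0.1,0,-0.26,0,0,0,0,-0.15,0,-0.35,0,0,0,0,-0.15,0,-0.35])

```text
time: 6.77
ee_pos: [0.5428, 0.1041, 0.286]
eef_rot: [0.79, 0.613, 0.002, 0.001]
ft_force: [2.0, -1.3, 13.0]
width: 0.0298
grip_force: 6.3
```

```bash
python3 st.py
```

```text
t 6.7667 tipz 0.264 hx -0.0634 lat -0.0018 rot [ 0.05 -0.02 -0.02] F d,n,z [ 2.31 -0.8  12.98] w 0.0298 6.347287494004377
```

>>> drive_tool(series=[0,0,0,0,-0.05,0,-0.44,0,0,0,0,-0.05,0,-0.44,0,0,0,0,-0.09,0,-0.5,0,0,0,0,-0.09,0,-0.52,0,0,0,0,-0.1,0,-0.7,0,0,0,0,-0.1,0,-0.7,0,0,0,0,-0.1,0,-0.7], grip_force=25)

```text
time: 7.35
ee_pos: [0.5385, 0.1053, 0.2857]
eef_rot: [0.79, 0.613, 0.001, 0.0]
ft_force: [-1.1, -0.7, 12.7]
width: 0.0195
grip_force: 30.1
```

```bash
python3 st.py; python3 - <<'E'
from h import *
g=camera("scene")
cv2.imwrite("pics/z4.png",cv2.resize(g[190:265,325:415],(720,600),interpolation=cv2.INTER_CUBIC)[:,:,::-1])
E
```

```text
t 7.35 tipz 0.2637 hx -0.0679 lat -0.0018 rot [ 0.03 -0.02 -0.01] F d,n,z [-0.88 -0.91 12.74] w 0.0195 30.149545264539483
```

View pics/z4.png

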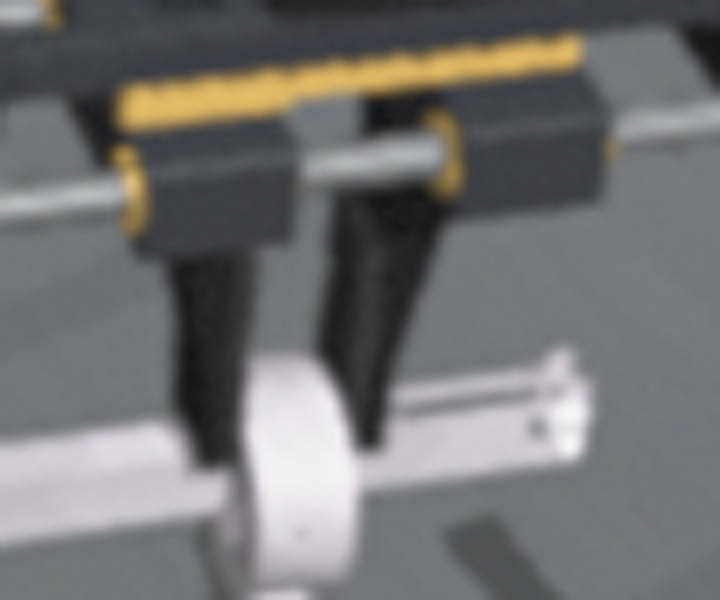

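Pinched: the eye sits between both pads at crop (300,400), and the tongue is still flush. Drawing forward in small steps.

>>> drive_tool(series=[0,0,0,0,-0.05,0,-0.7,0,0,0,0,-0.1,0,-0.7,0,0,0,0,-0.15,0,-0.7,0,0,0,0,-0.2,0,-0.7,0,0,0,0,-0.2,0,-0.7])

```text
time: 7.82
ee_pos: [0.5325, 0.1066, 0.2864]
eef_rot: [0.79, 0.613, 0.003, 0.002]
ft_force: [7.9, -2.4, 12.0]
width: 0.0196
grip_force: 34.3
```

```bash
python3 st.py
```

```text
t 7.8167 tipz 0.2644 hx -0.0741 lat -0.0019 rot [ 0.08 -0.03 -0.03] F d,n,z [ 8.26 -0.39 11.98] w 0.0196 34.269974435301265
```

>>> drive_tool(series=[0,0,0,0,-0.03,0,-0.7,0,0,0,0,-0.06,0,-0.7,0,0,0,0,-0.1,0,-0.7])

```text
time: 8.07
ee_pos: [0.529, 0.1075, 0.2864]
eef_rot: [0.79, 0.613, 0.004, 0.002]
ft_force: [9.6, -3.1, 10.9]
width: 0.0195
grip_force: 34.6
```

```bash
python3 st.py
```

```text
t 8.0667 tipz 0.2644 hx -0.0776 lat -0.0019 rot [ 0.09 -0.03 -0.03] F d,n,z [10.06 -0.67 10.92] w 0.0195 34.613999450812116
```

>>> drive_tool(series=[0,0,0,0,-0.04,0.01,-0.7,0,0,0,0,-0.08,0.01,-0.7,0,0,0,0,-0.12,0.01,-0.7])

```text
time: 8.32
ee_pos: [0.5244, 0.1087, 0.2861]
eef_rot: [0.79, 0.613, 0.004, 0.002]
ft_force: [8.7, -3.4, 12.7]
width: 0.0199
grip_force: 34.6
```

```bash
python3 st.py
```

```text
t 8.3167 tipz 0.2641 hx -0.0824 lat -0.0019 rot [ 0.09 -0.03 -0.03] F d,n,z [ 9.3  -1.11 12.69] w 0.0199 34.610957695575735
```

>>> drive_tool(series=[0,0,0,0,-0.05,0,-0.7,0,0,0,0,-0.1,0,-0.7,0,0,0,0,-0.15,0,-0.7,0,0,0,0,-0.18,0,-0.7])

```text
time: 8.65
ee_pos: [0.5177, 0.1104, 0.2863]
eef_rot: [0.79, 0.613, 0.004, 0.003]
ft_force: [11.8, -3.2, 12.7]
width: 0.0199
grip_force: 28.1
```

```bash
python3 st.py
```

```text
t 8.65 tipz 0.2643 hx -0.0893 lat -0.0019 rot [ 0.1  -0.04 -0.03] F d,n,z [12.18 -0.2  12.66] w 0.0199 28.05128188978415
```

>>> drive_tool(series=[0,0,0,0,-0.03,0,-0.7,0,0,0,0,-0.06,0,-0.7,0,0,0,0,-0.09,0,-0.7])

```text
time: 8.9
ee_pos: [0.5144, 0.1112, 0.2863]
eef_rot: [0.79, 0.613, 0.004, 0.003]
ft_force: [8.4, -1.9, 12.1]
width: 0.0198
grip_force: 28.3
```

```bash
python3 st.py; python3 - <<'E'
from h import *
g=camera("scene")
cv2.imwrite("pics/z5.png",cv2.resize(g[190:265,335:425],(720,600),interpolation=cv2.INTER_CUBIC)[:,:,::-1])
E
```

```text
t 8.9 tipz 0.2643 hx -0.0927 lat -0.0019 rot [ 0.1  -0.04 -0.03] F d,n,z [ 8.63  0.24 12.07] w 0.0198 28.258929920266382
```

View pics/z5.png

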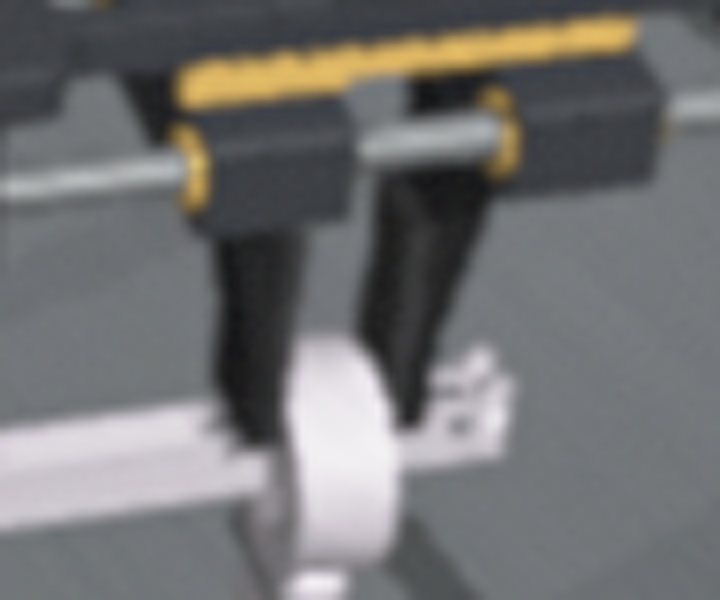

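The rear finger (crop 250,430) is at the slot's rail end (210,420), and the front finger (415,420) is about 9 mm short of the turn-up (480,360).

>>> drive_tool(series=[0,0,0,0,-0.03,0,-0.7,0,0,0,0,-0.06,0,-0.7,0,0,0,0,-0.09,0,-0.7,0,0,0,0,-0.12,0,-0.7])

```text
time: 9.28
ee_pos: [0.5094, 0.1125, 0.2862]
eef_rot: [0.79, 0.613, 0.004, 0.002]
ft_force: [10.5, -4.4, 12.1]
width: 0.0197
grip_force: 28.0
```

```bash
python3 st.py
```

```text
t 9.2833 tipz 0.2642 hx -0.0978 lat -0.0019 rot [ 0.1  -0.04 -0.03] F d,n,z [11.32 -1.7  12.1 ] w 0.0197 27.9720234227716
```

>>> drive_tool(series=[0,0,0,0,0.03,-0.05,-0.7,0,0,0,0,0.03,-0.1,-0.7,0,0,0,0,0.03,-0.15,-0.7,0,0,0,0,0.03,-0.15,-0.7,0,0,0,0,0.03,-0.15,-0.7], grip_force=30)

```text
time: 9.7
ee_pos: [0.5089, 0.1127, 0.2906]
eef_rot: [0.79, 0.613, 0.002, 0.001]
ft_force: [5.4, -0.6, 4.0]
width: 0.0196
grip_force: 31.0
```

```bash
python3 st.py
```

```text
t 9.7 tipz 0.2686 hx -0.0984 lat -0.0019 rot [ 0.04 -0.02 -0.02] F d,n,z [5.38 0.76 4.  ] w 0.0196 31.012564220291097
```

>>> drive_tool(series=[0,0,0,0,0,-0.05,-0.7,0,0,0,0,0,-0.08,-0.7,0,0,0,0,0,-0.08,-0.7])

```text
time: 9.95
ee_pos: [0.5081, 0.1129, 0.2933]
eef_rot: [0.79, 0.613, 0.001, 0.0]
ft_force: [3.8, -1.5, 3.9]
width: 0.0194
grip_force: 31.3
```

```bash
python3 st.py
```

```text
t 9.95 tipz 0.2713 hx -0.0992 lat -0.0019 rot [ 0.02 -0.01 -0.01] F d,n,z [ 4.01 -0.5   3.92] w 0.0194 31.311129683163017
```

>>> drive_tool(series=[0,0,0,0,0,-0.04,-0.7,0,0,0,0,0,-0.06,-0.7,0,0,0,0,0,-0.06,-0.7])

```text
time: 10.2
ee_pos: [0.5075, 0.1131, 0.2952]
eef_rot: [0.79, 0.613, 0.0, 0.0]
ft_force: [3.2, -1.4, 3.6]
width: 0.0199
grip_force: 31.4
```

```bash
python3 st.py
```

```text
t 10.2 tipz 0.2732 hx -0.0998 lat -0.0018 rot [ 0.   -0.   -0.01] F d,n,z [ 3.47 -0.57  3.6 ] w 0.0199 31.430694129376207
```

>>> drive_tool(series=[0,0,0,0,0,-0.03,-0.7,0,0,0,0,-0.04,-0.03,-0.7,0,0,0,0,-0.1,-0.03,-0.7,0,0,0,0,-0.17,-0.03,-0.7,0,0,0,0,-0.25,-0.03,-0.7])

```text
time: 10.62
ee_pos: [0.4975, 0.1157, 0.2963]
eef_rot: [0.79, 0.613, 0.0, -0.0]
ft_force: [2.3, -0.7, 4.5]
width: 0.0199
grip_force: 31.7
```

```bash
python3 st.py
```

```text
t 10.6167 tipz 0.2743 hx -0.1102 lat -0.0018 rot [-0.   -0.   -0.01] F d,n,z [ 2.42 -0.09  4.45] w 0.0199 31.74095460330136
```

>>> drive_tool(series=[0,0,0,0,-0.07,0,-0.7,0,0,0,0,-0.14,0,-0.7,0,0,0,0,-0.2,0,-0.7])

```text
time: 10.87
ee_pos: [0.4889, 0.1178, 0.2955]
eef_rot: [0.79, 0.614, -0.001, -0.001]
ft_force: [1.3, 0.3, -1.2]
width: 0.0197
grip_force: 30.6
```

```bash
python3 st.py
```

```text
t 10.8667 tipz 0.2735 hx -0.1191 lat -0.0018 rot [-0.02  0.01 -0.  ] F d,n,z [ 1.2   0.62 -1.21] w 0.0197 30.592004660284147
```

>>> drive_tool(series=[0,0,0,0,-0.07,0,-0.7,0,0,0,0,-0.14,0,-0.7,0,0,0,0,-0.2,0,-0.7])

```text
time: 11.12
ee_pos: [0.4816, 0.1197, 0.2958]
eef_rot: [0.79, 0.613, -0.0, -0.0]
ft_force: [0.5, -1.4, -2.2]
width: 0.0194
grip_force: 30.0
```

```bash
python3 st.py
```

```text
t 11.1167 tipz 0.2738 hx -0.1265 lat -0.0018 rot [-0.01  0.01 -0.01] F d,n,z [ 0.79 -1.21 -2.19] w 0.0194 29.989963217522018
```

>>> drive_tool(series=[0,0,0,0,-0.1,0,-0.7,0,0,0,0,-0.2,0,-0.7,0,0,0,0,-0.3,0,-0.7])

```text
time: 11.37
ee_pos: [0.4701, 0.1226, 0.296]
eef_rot: [0.79, 0.613, -0.0, -0.0]
ft_force: [0.2, -0.5, -2.9]
width: 0.0194
grip_force: 30.0
```

```bash
python3 st.py
```

```text
t 11.3667 tipz 0.274 hx -0.1385 lat -0.0018 rot [-0.01  0.   -0.01] F d,n,z [ 0.36 -0.47 -2.95] w 0.0194 30.041560007302905
```

>>> drive_tool(series=[0,0,0,0,-0.2,0,-0.7,0,0,0,0,-0.4,0,-0.7,0,0,0,0,-0.7,0,-0.7,0,0,0,0,-1.1,0,-0.7,0,0,0,0,-1.1,0,-0.7])

```text
time: 11.78
ee_pos: [0.4252, 0.1346, 0.2963]
eef_rot: [0.789, 0.614, -0.0, -0.001]
ft_force: [-0.6, 0.7, -3.8]
width: 0.0198
grip_force: 30.0
```

```bash
python3 st.py; python3 - <<'E'
from h import *
s=telemetry.read_state(); p,e=peg(); b=np.array([.562,-.2113,.25])
print(p,e,np.degrees(np.arctan2(e[1],e[0])))
cv2.imwrite("pics/o.png",np.hstack([cv2.resize(camera("scene")[130:380,180:500],(400,312)),cv2.resize(camera("top")[120:370,180:500],(400,312))])[:,:,::-1])
E
```

```text
t 11.7833 tipz 0.2743 hx -0.1849 lat -0.0013 rot [-0.01 -0.    0.02] F d,n,z [-0.73  0.49 -3.76] w 0.0198 29.97580870287493
[ 0.57478846 -0.20918023  0.25      ] [0.98785931 0.15535114 0.        ] 8.937162012633822
```

View pics/o.png

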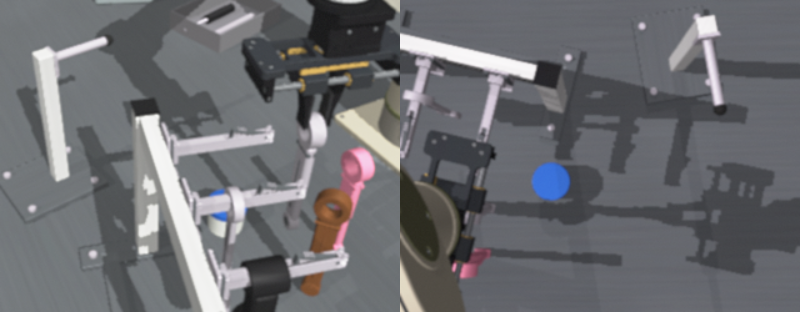

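The crank is off the hook and held plumb between the fingers (left panel 312,130). The keeper hook is free at (220,140), and the pink and brown look-alikes and the tub are untouched. Lift first, then compute the stand-off before the peg.

>>> drive_tool(series=[0,0,0,0,0,-0.4,-0.7,0,0,0,0,0,-0.8,-0.7,0,0,0,0,0,-1.2,-0.7,0,0,0,0,0,-1.6,-0.7,0,0,0,0,0,-1.9,-0.7,0,0,0,0,0,-2,-0.7])

```text
time: 12.38
ee_pos: [0.4286, 0.1335, 0.378]
eef_rot: [0.79, 0.613, 0.001, 0.0]
ft_force: [0.4, 0.9, -3.6]
width: 0.0195
grip_force: 30.0
```

```bash
cat >> h.py <<'E'
def ballpx(n,c,w=14):
    im=camera(n)[:,:,:3].max(2).astype(int); y0,x0=c[1]-w,c[0]-w; s=im[y0:y0+2*w,x0:x0+2*w]
    m=(s<62).astype(np.uint8); k,l,st,ce=cv2.connectedComponentsWithStats(m)
    return [(st[i][:5].tolist(),(ce[i]+[x0,y0]).round(2).tolist()) for i in range(1,k) if st[i][4]>8]
E
python3 - <<'E'
from h import *
print("scene",ballpx("scene",(267,162))); print("top",ballpx("top",(435,207)))
p,e=peg(); end=plane("top",(436.2,211.3),.25); m=np.array([-e[1],e[0],0])
print("end along",(end-p)@e,"lat",(end-p)@m, end)
root=p+e*((end-p)@e+.11); root[2]=.25; print("root",root)
for x in (-.15,-.05): print(x,root+x*e,"scene proj",proj("scene",root+x*e))
print("ball proj scene",proj("scene",root-.101*e),"top",proj("top",root-.101*e))
t=root-.15*e; print(go([t[0],t[1],.376],e), telemetry.read_state()["ee_pos"])
E
```

```text
scene [([13, 11, 4, 7, 17], [267.65, 162.0])]
top [([10, 11, 11, 8, 64], [435.94, 207.73])]
end along -0.01958451262343171 lat -0.00013496779897130442 [ 0.55546269 -0.21235603  0.25      ]
root [ 0.66410624 -0.19513408  0.25      ]
-0.15 [ 0.51592735 -0.21843675  0.25      ] scene proj [284.7 154.8]
-0.05 [ 0.61471328 -0.20290163  0.25      ] scene proj [242.2 169. ]
ball proj scene [264.4 161.6] top [435.1 206.1]
(array([ 0.01, -0.01, -4.66]), array([-7.98 ,  4.301,  0.011])) [0.42830312 0.13342232 0.37653022]
```

>>> drive_tool(series=[0,0,-0.2,-0.2,0.1,0,-0.7,0,0,-0.5,-0.6,0.35,0,-0.7,0,0,-1,-1.2,0.65,0,-0.7,0,0,-1.5,-1.8,1,0,-0.7,0,0,-2,-2.4,1.3,0,-0.7,0,0,-2.4,-3,1.6,0,-0.7,0,0,-2.8,-3.6,1.95,0,-0.7,0,0,-3.2,-4.2,2.3,0,-0.7,0,0,-3.6,-4.8,2.6,0,-0.7,0,0,-4,-5.3,2.9,0,-0.7])

```text
time: 13.32
ee_pos: [0.4875, -0.1028, 0.3752]
eef_rot: [0.671, 0.741, -0.001, -0.0]
ft_force: [0.4, 0.4, -2.7]
width: 0.0193
grip_force: 30.0
```

```bash
cat > sp.py <<'E'
from h import *
import sys
s=telemetry.read_state(); p,e=peg(); m=np.array([-e[1],e[0],0]); root=np.array([.6641,-.1951,.25]); q=s["ee_pos"]-root
print("t",s["time"],"peg x",round(float(q@e),4),"lat",round(float(q@m),4),"eye z",round(float(q[2]-.0335),4),"F e,m,z",(s["ft_force"]@np.c_[e,m,[0,0,1]]).round(2),"w",round(s["width"],4),"rot",go(s["ee_pos"],e)[0])
x,z=map(float,sys.argv[1:3]); t=root+x*e; print("go",go([t[0],t[1],.25+z+.0335],e)[1])
E
python3 sp.py -.15 .08
```

```text
t 13.3167 peg x -0.1601 lat 0.1186 eye z 0.0917 F e,m,z [ 0.43  0.3  -2.66] w 0.0193 rot [-0.01  0.   -0.65]
go [-2.945  0.419  0.293]
```

>>> drive_tool(series=[0,0,-0.2,-0.6,0.1,0,-0.7,0,0,-0.4,-1.2,0.2,0,-0.7,0,0,-0.6,-1.8,0.3,0,-0.7,0,0,-0.65,-2.3,0.4,0,-0.7,0,0,-0.65,-2.7,0.42,0.1,-0.7,0,0,-0.65,-2.94,0.42,0.4,-0.7,0,0,-0.65,-2.94,0.42,0.8,-0.7,0,0,-0.65,-2.94,0.42,1.2,-0.7,0,0,-0.65,-2.94,0.42,1.6,-0.7,0,0,-0.65,-2.94,0.42,1.9,-0.7])

```text
time: 14.15
ee_pos: [0.5154, -0.2153, 0.2973]
eef_rot: [0.65, 0.76, -0.001, -0.001]
ft_force: [-0.2, 0.9, -2.9]
width: 0.0194
grip_force: 30.0
```

```bash
python3 sp.py -.15 .0007; python3 - <<'E'
from h import *
s=telemetry.read_state(); e=peg()[1]; m=np.array([-e[1],e[0],0]); c=s["ee_pos"]-[0,0,.0335]
im=camera("scene"); g=im.min(2)
u,v=proj("scene",c).round().astype(int); print("eye pred",proj("scene",c),"e +10mm",proj("scene",c+.01*e),"z+10",proj("scene",c+[0,0,.01]),"m+10",proj("scene",c+.01*m))
s2=g[v-26:v+40,u-26:u+26]
for i in range(0,66,2): print(v-26+i," ".join(f"{x//10:2d}" for x in s2[i,::2]))
print("cols",u-26,"step 2")
E
```

```text
t 14.15 peg x -0.15 lat 0.0031 eye z 0.0138 F e,m,z [-0.04  0.94 -2.92] w 0.0194 rot [-0.03 -0.01 -0.  ]
go [-0.078  0.002  0.327]
eye pred [285.4 149.5] e +10mm [281.3 150.8] z+10 [285.2 145.1] m+10 [288.1 151.4]
124  6 10 10 10 10 10  9  4  2  2  2  3  8 12  9  4  3  5  3  4 14 15  8  7  7  7
126  6 10 10 11 12 12 12  7  2  2  2  3  7 15 12  4  3  5  4  6 15 14  9  8  7  8
128  8 14 15 15 16 16 16 11  3  2  3  3  7 15 13  5  3  5  4  7 15 14 11 10 10 10
130 13 16 16 16 16 16 16 14  5  2  3  3  7 14 13  5  3  5  4  9 15 14 11 10 10 11
132 14 14 13 13 12 12 13 12  5  2  3  3  6 10  9  4  4  4  4  7 10 11 11 11 11 11
134 10 10 10 10 11 11 11 11  7  2  2  3  6 11  9  4  3  5  4  9 11 11 11 11 11 11
136 11 11 11 11 11 11 11 11  8  3  2  3  6 10  9  4  3  5  4  9 11 11 11 11 11 11
138 11 11 11 11 11 11 11 11  8  3  2  3  5 13 15 12  6  4  4 10 11 11 11 11 11 11
140 11 11 11 11 11 11 11 11  8  3  2  3  6 18 21 21 17  7  4  9 11 11 11 11 11 11
142 11 11 11 11 11 11 11 11  9  3  2  3  6 20 22 22 23 18  6  8 11 11 11 11 11 11
144 11 11 11 11 11 11 11 11  9  4  2  3  5 20 23 23 23 22 12  9 11
[... 1135 characters left out ...]
8 13 11 11 11 11 11 11 11 11
174 11 11 11 11 11 11 11 11 11 11 11 12 10 12 16 18 18 14 11 11 11 11 11 11 11 11
176 11 11 11 11 11 11 11 11 11 11 11 12 11 12 15 18 18 13 11 11 11 11 11 11 11 11
178 11 11 11 11 11 11 11 11 11 11 11 12 11 12 15 18 18 14 11 11 11 11 11 11 11 11
180 11 11 11 11 11 11 11 11 11 11 11 11 11 11 15 18 18 14 11 11 11 11 11 11 11 11
182 11 11 11 11 11 11 11 11 11 11 11 11 10 11 15 18 18 14 11 11 11 11 11 11 11 11
184 11 11 11 11 11 11 11 11 11 11 11 11 11 11 15 18 18 14 11 11 11 11 11 11 11 11
186 11 11 11 11 11 11 11 11 11 11 11 11 11 11 15 18 18 14 11 11 11 11 11 11 11 11
188 11 11 11 11 11 11 11 11 11 11 11 11 10 11 15 18 18 14 11 11 11 11 11 11 11 11
cols 259 step 2
```

The held eye and the ball show the same scene-image bias (about +3 px in x), so the relative alignment is good. I'll set the height and thread on slowly.

>>> drive_tool(series=[0,0,0,-0.06,0,0.2,-0.7,0,0,0,-0.06,0,0.34,-0.7,0,0,0,-0.06,0,0.34,-0.7,0,0,0,-0.06,0,0.34,-0.7])

```text
time: 14.53
ee_pos: [0.5167, -0.2185, 0.2868]
eef_rot: [0.65, 0.76, 0.0, 0.0]
ft_force: [-0.7, -0.0, -2.4]
width: 0.0196
grip_force: 30.0
```

```bash
python3 sp.py -.12 0
```

```text
t 14.5333 peg x -0.1493 lat -0.0002 eye z 0.0033 F e,m,z [-0.66  0.07 -2.39] w 0.0196 rot [ 0.    0.   -0.01]
go [0.006 0.731 0.083]
```

>>> drive_tool(series=[0,0,0,0.01,0,0.07,-0.7,0,0,0,0.01,0.1,0.07,-0.7,0,0,0,0.01,0.25,0.07,-0.7,0,0,0,0.01,0.4,0.07,-0.7,0,0,0,0.01,0.55,0.07,-0.7,0,0,0,0.01,0.7,0.07,-0.7,0,0,0,0.01,0.7,0.07,-0.7])

```text
time: 15.12
ee_pos: [0.5456, -0.2129, 0.2835]
eef_rot: [0.649, 0.76, -0.0, 0.0]
ft_force: [-0.2, 1.2, -3.0]
width: 0.0197
grip_force: 30.0
```

```bash
python3 sp.py -.1 0
```

```text
t 15.1167 peg x -0.1198 lat 0.0008 eye z 0.0 F e,m,z [-0.04  1.24 -2.98] w 0.0197 rot [-0.    0.    0.01]
go [-0.02   0.495  0.001]
```

>>> drive_tool(series=[0,0,0,0,0.1,0,-0.7,0,0,0,0,0.2,0,-0.7,0,0,0,0,0.3,0,-0.7,0,0,0,0,0.3,0,-0.7])

```text
time: 15.45
ee_pos: [0.5568, -0.2114, 0.2837]
eef_rot: [0.65, 0.76, 0.0, 0.0]
ft_force: [0.1, -0.3, -2.8]
width: 0.0199
grip_force: 30.0
```

```bash
python3 sp.py -.1 0
```

```text
t 15.45 peg x -0.1085 lat 0.0006 eye z 0.0002 F e,m,z [ 0.04 -0.3  -2.78] w 0.0199 rot [ 0. -0.  0.]
go [-0.014  0.212  0.005]
```

>>> drive_tool(series=[0,0,0,0,0.15,0,-0.7,0,0,0,0,0.3,0,-0.7,0,0,0,0,0.45,0,-0.7,0,0,0,0,0.6,0,-0.7,0,0,0,0,0.6,0,-0.7])

```text
time: 15.87
ee_pos: [0.5811, -0.2073, 0.2835]
eef_rot: [0.649, 0.76, -0.0, -0.0]
ft_force: [-0.0, 0.4, -4.1]
width: 0.0198
grip_force: 30.0
```

```bash
python3 sp.py -.05 0
```

```text
t 15.8667 peg x -0.0839 lat 0.0008 eye z -0.0 F e,m,z [ 0.05  0.38 -4.13] w 0.0198 rot [-0.    0.    0.01]
go [-0.021  0.848 -0.001]
```

>>> drive_tool(series=[0,0,0,0,0.2,0,-0.7,0,0,0,0,0.4,0,-0.7,0,0,0,0,0.6,0,-0.7,0,0,0,0,0.75,0,-0.7,0,0,0,0,0.75,0,-0.7])

```text
time: 16.28
ee_pos: [0.6108, -0.2026, 0.2833]
eef_rot: [0.649, 0.76, -0.0, -0.0]
ft_force: [0.2, 0.6, -3.0]
width: 0.0198
grip_force: 30.0
```

```bash
python3 sp.py -.05 -.004
```

```text
t 16.2833 peg x -0.0538 lat 0.0008 eye z -0.0002 F e,m,z [ 0.28  0.61 -3.  ] w 0.0198 rot [-0.    0.    0.01]
go [-0.021  0.096  0.095]
```

>>> drive_tool(series=[0,0,0,0,0,0.04,-0.7,0,0,0,0,0,0.08,-0.7,0,0,0,0,0,0.08,-0.7,0,0,0,0,0,0.08,-0.7])

```text
time: 16.62
ee_pos: [0.6091, -0.2036, 0.2806]
eef_rot: [0.65, 0.76, 0.0, -0.0]
ft_force: [-0.6, -0.3, -3.1]
width: 0.0194
grip_force: 30.0
```

```bash
python3 sp.py -.05 -.005
```

```text
t 16.6167 peg x -0.0557 lat 0.0001 eye z -0.0029 F e,m,z [-0.68 -0.2  -3.11] w 0.0194 rot [-0.   -0.   -0.01]
go [-0.003  0.141  0.052]
```

>>> drive_tool(series=[0,0,0,0,0,0.02,-0.7,0,0,0,0,0,0.04,-0.7,0,0,0,0,0,0.04,-0.7,0,0,0,0,0,0.04,-0.7])

```text
time: 16.95
ee_pos: [0.6094, -0.2036, 0.2794]
eef_rot: [0.65, 0.76, 0.0, 0.0]
ft_force: [-1.4, 1.0, 0.4]
width: 0.0196
grip_force: 32.0
```

```bash
python3 sp.py -.05 -.005
```

```text
t 16.95 peg x -0.0554 lat 0.0001 eye z -0.0041 F e,m,z [-1.25  1.19  0.42] w 0.0196 rot [ 0. -0. -0.]
go [-0.003  0.134  0.023]
```

Contact is at the expected depth and the weight has come off, so I'll release gently.

>>> drive_tool(series=[0,0,0,0,0,0,-0.5,0,0,0,0,0,0,-0.45,0,0,0,0,0,0,-0.4,0,0,0,0,0,0,-0.3,0,0,0,0,0,0,-0.15,0,0,0,0,0,0,-0.1,0,0,0,0,0,0,-0.1,0,0,0,0,0,0,-0.1])

```text
time: 17.62
ee_pos: [0.6096, -0.2036, 0.2794]
eef_rot: [0.65, 0.76, 0.0, 0.0]
ft_force: [0.8, 0.1, 5.3]
width: 0.0383
grip_force: 2.7
```

```bash
python3 sp.py -.05 -.005
```

```text
t 17.6167 peg x -0.0552 lat 0.0001 eye z -0.0041 F e,m,z [0.78 0.02 5.33] w 0.0383 rot [ 0.01  0.   -0.  ]
go [-0.001  0.13   0.023]
```

>>> drive_tool(series=[0,0,0,0,0,-0.1,-0.1,0,0,0,0,0,-0.3,-0.1,0,0,0,0,0,-0.6,-0.1,0,0,0,0,0,-1.2,-0.1,0,0,0,0,0,-2,-0.1,0,0,0,0,0,-2.8,-0.1,0,0,0,0,0,-3,-0.1,0,0,0,0,0,-3,-0.1])

```text
time: 18.28
ee_pos: [0.6099, -0.2042, 0.4026]
eef_rot: [0.65, 0.76, 0.001, 0.002]
ft_force: [0.3, -0.6, 0.3]
width: 0.0391
grip_force: 0.0
```

```bash
python3 sp.py -.05 -.005; python3 - <<'E'
from h import *
root=np.array([.6641,-.1951,.25]); e=peg()[1]
for k in range(2):
    g=camera("scene").min(2)
    c=root-.0555*e+[0,0,-.006]; print("eye pred +bias",proj("scene",c)+[2.7,-.5],"crank foot",proj("scene",c-[0,0,.17])+[2.7,-.5])
u,v=(proj("scene",c)+[2.7,-.5]).round().astype(int)
s2=g[v-20:v+96,u-24:u+28]
for i in range(0,116,4): print(v-20+i," ".join(f"{x//10:2d}" for x in s2[i,::2]))
print("col0",u-24)
c=camera("scene").min(2); f=cv2.absdiff(c,cv2.cvtColor(cv2.imread("pics/scene0.png"),cv2.COLOR_BGR2RGB).min(2))
print("keeper px change near hook1 nose rows225-245 cols370-402:",f[222:246,368:402].mean(), "spanner/stem region:",f[280:400,355:420].mean(),"lid",f[295:312,350:366].mean())
E
```

```text
t 18.2833 peg x -0.055 lat -0.0006 eye z 0.1191 F e,m,z [ 0.23 -0.62  0.29] w 0.0391 rot [ 0.05  0.03 -0.01]
go [0.021 0.111 3.103]
eye pred +bias [247.6 170.4] crank foot [253.6 236.8]
eye pred +bias [247.6 170.4] crank foot [253.6 236.8]
150  8  8  8  8 10 11 11 11 11 11 11 11 11 11 11 11 11 11 11 11 11 11 11 11 11 11
154 10  9  8  8 10 11 11 11 11 11 11 11 11 11 11 11 11 11 11 11 11 11 11 11 11 11
158 11 11 11 11 11 11 11 11 11 11 12 14 13 11 11 11 11 11 11 11  8  7  8 11 11 11
162 11 11 11 11 11 11 12 14 18 21 22 22 22 22 17 18 22 23 23 23 22  9  4  8 11 11
166 11 11 11 11 11 11 13 14 15 15 22 23 23 23 23 22 21 20 17 15 12  8 10 11 11 11
170 11 12 15 20 22 23 23 23 23 22 14 21 22 22 22 21 13 11 11 11 11 11 11 11 11 11
174 20 22 23 22 22 20 18 15 14 13 13 16 21 20 19 20 15 11 11 11 11 11 11 11 11 11
178 19 16 13 12 11 11 11 11 13 18 15 13 16 17 16 16 13 11 11 11 11 11 11 11 11 11
182 18 16 12 11 11 11 11 11  9 10 11 13 13 15 13 11 11 11 11 11 11 11 11 11 11 11
186 19 17 12 11 11 11 11 11 11 11  9 11 16 18 14 11 11 11 11 11 11 11 11 11 11 11
190 20 18 12 11 12 11  9 10 11 12 12 12 
[... 966 characters left out ...]
11  9  8  8  8  9  8 16 20 13 12 11 11 11 11 11 11 11 11 11
242 22 22 22 22 13 11 11 11 10  8  8  8  9 11 15 12  8  8 11 11 11 11 11 11 11 11
246 22 22 22 22 17 12 11 11 11 10 10  9  8  8  8  8  8  8  8 11 11 11 11 11 11 11
250 22 22 22 22 21 21 15 11 11 11 10 10  8  8  8  8  8  8  8  8 10 11 11 11 11 11
254 22 22 22 22 22 12 11 11 11 11 11 11  9  7  8  8  8  8  8  8  7  7  7  7  7  7
258 22 22 22 22 22 13 11 11 11 11 11 10 10  8  7  7  7  7  7  7  7  7  7  7  7  8
262 22 22 22 22 22 17 10 10 10 10 10 10 10 10  8  7  7  7  7  7  8  8  8 10 11 11
col0 224
keeper px change near hook1 nose rows225-245 cols370-402: 16.685049019607842 spanner/stem region: 1.4011538461538462 lid 14.992647058823529
```

The crank hangs plumb on the peg: eye at about (249,170), foot at about (252,240). I'll let it settle, check that it is still, then hand in.

>>> drive_tool(series=[0,0,0,0,0,-0.5,-0.1,0,0,0,0,0,-0.5,-0.1,0,0,0,0,0,-0.5,-0.1,0,0,0,0,0,-0.5,-0.1,0,0,0,0,0,-0.5,-0.1,0,0,0,0,0,-0.5,-0.1,0,0,0,0,0,-0.5,-0.1,0,0,0,0,0,-0.5,-0.1,0,0,0,0,0,-0.5,-0.1,0,0,0,0,0,-0.5,-0.1])

```text
time: 19.27
ee_pos: [0.6094, -0.2035, 0.419]
eef_rot: [0.65, 0.76, 0.0, -0.0]
ft_force: [-0.1, -0.1, 0.6]
width: 0.0392
grip_force: 0.0
```

>>> drive_tool(series=[0,0,0,0,0,0,-0.1,0,0,0,0,0,0,-0.1,0,0,0,0,0,0,-0.1,0,0,0,0,0,0,-0.1,0,0,0,0,0,0,-0.1,0,0,0,0,0,0,-0.1,0,0,0,0,0,0,-0.1,0,0,0,0,0,0,-0.1,0,0,0,0,0,0,-0.1,0,0,0,0,0,0,-0.1])

```text
time: 20.1
ee_pos: [0.6094, -0.2035, 0.419]
eef_rot: [0.65, 0.76, 0.0, -0.0]
ft_force: [-0.2, 0.8, -0.8]
width: 0.0393
grip_force: 0.0
```

```bash
python3 - <<'E'
from h import *
f=[camera("scene").min(2).astype(float)[200:244,236:268] for _ in range(8)]
xs=np.arange(236,268)
for g in f: 
    w=np.clip(g-125,0,None); print([round(float((w[r:r+8]*xs).sum()/w[r:r+8].sum()),2) for r in (0,16,32)])
a=f[0]; print(max(abs(a-g).max() for g in f))
hk=camera("scene").min(2)[224:244:2,366:402:2]
for r_ in hk: print(" ".join(f"{v//10:2d}" for v in r_))
E
```

```text
[251.04, 251.77, 251.14]
[251.04, 251.76, 251.13]
[251.04, 251.76, 251.13]
[251.04, 251.77, 251.14]
[251.04, 251.78, 251.15]
[251.05, 251.77, 251.14]
[251.04, 251.76, 251.15]
[251.03, 251.77, 251.14]
4.0
11 11 11 11 11 11 11 11 11 11 11 11 11 11 11 11 11 11
11 11 11 11 11 11 11 11 11 11 11 11 11 11 12 11 11 11
11 11 11 11 11 11 11 11 11 11 11 11 11 11 11 11 11 11
11 11 11 11 11 11 11 11 11 11 11 11 11 11 15 15 12 11
11 11 13 14 15 13 11 11 11 11 12 13 14 15 19 18 12 11
 9 11 12 14 15 14 11 11 11 14 16 17 18 18 20 18 17 12
10 13 13 12 12 11 10 11 10 11 12 13 14 16 18 20 20 12
13 18 19 18 19 17 16 17 16 18 19 19 20 19 22 23 21 12
18 20 20 20 20 20 20 20 20 20 20 20 19 15 21 23 18 11
19 20 20 20 20 20 20 20 20 20 20 20 20 20 21 22 17 11
```

The crank is still, and the keeper nose is visible raised again at about (372,233).

```bash
python3 -c "
from bench import r
print(r.close_job())"
```

```text
the job is handed in; nothing more can be done
None
```

The crank was drawn over the pressed keeper and off the hook, and now hangs plumb and still on the open peg. The keeper has sprung back, the gripper is clear and the job is handed in at about 20.6 s; the hand-in call gave no verdict.

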